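# Clamp the mosaic sample and hold the spring gauge on its round tile

## Task

First fold the hinged aluminium hold-down frame fully down over the mosaic sample in the sloping jig; only then lift the spring gauge out of its wooden stand. Gently press the gauge's plunger on the middle of the sample's one round tile, gauge square to the sloping tile face, until the plunger is pushed about half way in, and finish while still holding it steady there (do not put it down or let go). Never ram the gauge into the sample, and leave the other things on the table where they are.

Things in the scene. Friction and masses are not known exactly. Their poses are not given: they have to be found in the camera images.
- jig: plywood jig, 230 x 260 mm, fixed. Origin: centre of its underside on the table; z up. Its deck slopes 0.25 rad (14.3 deg) about the jig's y: low at the -x edge (robot side), high at +x; the deck's top centre is 50 mm above the origin. Outward normal of deck and sample in the jig's frame: (-0.247, 0, 0.969). Hinge posts at the high edge stand 35 mm off the deck
- panel: mosaic sample, 160 x 160 x 14 mm, lying on the jig's deck (can sit up to 20 mm off centre along the jig's y; stiff to slide). Origin: centre of its underside; its axes are the jig's turned by the slope, z = outward normal of the tile face. Covered with a grid of 19.5 mm square tiles and one round tile
- round_tile (a point): centre of the top face of the one round tile (30 mm across, in a bare 44 mm square of grout), flush with the tops of the square tiles; axes as the sample's, z = outward normal
- frame (a joint): hold-down frame angle, rad: 0 = fully down (stop), grows as it opens up about the hinge at the jig's high (+x) edge; starts at 1.05 to 1.45, stays where left (friction hinge, about 2 N at the front bar moves it). A flat aluminium rectangle 14 mm thick, 234 mm wide, with a window 147 x 210 mm; shut, its top lies 29.5 mm off the deck, 15.5 mm above the tiles
- frame_bar (a point): middle of the frame's front bar, on the outer face (on top when shut). Bar 24 mm wide, 14 thick, 234 long along the jig's y, centre line 190 mm from the hinge axis. With e = frame angle - 0.25, in the jig's frame the bar lies from the hinge towards (-cos e, 0, sin e); outer face 7 mm from that line along its normal (sin e, 0, cos e)
- frame_hinge (a point): middle of the frame's hinge axis (along the jig's y), fixed on the jig at (96, 0, 98) mm in the jig's frame
- stand: wooden block 70 x 70 x 60 mm with a 30 mm wide upright through hole in the middle, fixed to the table; origin: centre of its underside
- gauge: spring gauge, 140 to 225 g, hanging upright in the stand. Origin: centre of the flange's underside, on the stand's top; z up along the gauge. Upward: flange 42 mm across, 6 thick; square grey grip 24 x 24 mm (sides along its x, y) from z = 6 to 56; cap 20 across to z = 62. Downward: nose 22 across to z = -35, then the 8 mm plunger to z = -57. Lift over 60 mm to clear the stand
- plunger (a joint): how far the gauge's plunger is pushed in, m: 0 = out, 0.016 = all the way in; spring of 300 N/m with 1.2 N preload (half way, 0.008, takes 3.6 N)
- gauge_tip (a point): flat end of the gauge's plunger, 57 mm below the gauge's origin when the plunger is out
- bowl: small white bowl of tile chips, 80 mm across, 35 mm tall, stands near the gauge's stand on the far side; leave alone. Origin: centre of its underside
- nippers: tile nippers, about 150 mm long, lying on the robot's side of the jig; leave alone. Origin: under their middle
- spatula: spatula, 200 mm, lying at the left side; leave alone
- mug: white mug, 76 mm across, 90 mm tall, beyond the jig and stand; leave alone. Origin: centre of its underside
- bottle: clear bottle, 66 mm across, 190 mm tall, at the left side; leave alone. Origin: centre of its underside
- tile_stack: stack of tiles, 50 x 50 x 24 mm, at the right side; leave alone. Origin: centre of its underside
- brush: brush, 180 mm, lying at the right side; leave alone
Not all that is in view belongs to the job. Leave any orange look-alike of the gauge alone.

How it is judged:
On the way, in this order (a step that is already met when the one before it is completed fails the run):
1. the hold-down frame is fully down while the gauge is still in its stand (value of joint frame below 0.05 rad and distance of gauge from where it was at the start of the episode below 0.02 m), for 0.2 s.
2. the gauge is lifted out of its stand in the fingers (value of joint frame below 0.05 rad and height (world z) of gauge above 0.118 m and contact force between the fingers and gauge above 1 N), for 0.1 s.
At the end, for the whole second after the job is handed in: The frame is down (within 0.05 rad), the gauge is still held in the fingers and steady (below 20 mm/s), its tip within 10 mm of the round tile's centre, its axis within 0.12 rad of square to the tile face, and its plunger pressed 4 to 12 mm by the sample with 1 to 8 N (value of joint frame below 0.05 rad and distance between gauge_tip and round_tile below 0.01 m and angle between the z axis of gauge and the z axis of panel, either way round below 0.12 rad and value of joint plunger between 0.004 and 0.012 m and contact force between gauge and panel between 1 and 8 N and contact force between the fingers and gauge above 1 N and linear speed of gauge below 0.02 m/s); the arm keeps its last pose, push and grip.
It fails at once if the gauge is rammed into the sample with more than 15 N (contact force between gauge and panel above 15 N).
It fails at once if a bystander is moved more than 30 mm (distance of any of bowl, nippers, spatula, mug, bottle, tile_stack, brush from where it was at the start of the episode above 0.03 m).
It also fails if it takes over 64 s, if anything falls off the work surface, if the arm or the gripper's body presses on something with over 40 N, if the wrist force passes 120 N, or if a joint passes its speed limit or range.

## Robot

A 6-joint arm with a two-finger parallel gripper is mounted at the origin on the work surface. World frame = base frame: x ahead of the robot, y to its left, z up, the work surface at z = 0. Lengths are in m, angles in rad, forces in N, time in s.
With the tool pointing down it reaches from about 0.35 to 0.975 m from the base axis. Payload 4.9 kg.
Tool frame: the origin (TCP) lies at the very end of the fingers, on their centre line; the grasp point (between the pads) lies 19 mm behind it; z points along the fingers, y is the line along which they close (so a half turn about z gives the same grasp; the last joint's range is limited). The gripper opens to 85 mm and grips with 20 to 120 N. Pads are 22 mm wide; open, the fingers measure 114 mm over their backs; the gripper's body (76 mm by 85 mm) begins 54 mm behind the grasp point. The pads swing forward as they close: fully open they stand 13 mm farther back than shut.
Start: joints at [-1.326, 0.053, 1.613, -0, 1.476, -0.119], TCP at [0.222, -0.584, 0.231] pointing down, gripper open.
Joint ranges: [-3.01, 3.01], [-1.01, 2.22], [0.06, 2.58], [-1.02, 4.17], [0.09, 2.62], [-3.14, 3.14]. Speed limits (rad/s): [2.57, 2.57, 3.14, 3.14, 3.14, 3.14].

## Interface

Orientations are given as a unit quaternion [w, x, y, z].
In Python, from plant import state, optics, ticket, nets gives the robot as it stands. The module is installed in compiled form; this text tells all that it offers.
- The arm moves only by the shell command python3 -m inch 'ROWS' [OPENING]. ROWS is JSON, a list of rows, each an object of numbers: "dx", "dy", "dz": the shift along the tool's x, y, z as a fraction of full scale; "rx", "ry", "rz": the turn, a rotation vector about the tool's x, y, z as a fraction of full scale. In form: [{"dx": .., "dy": .., "dz": .., "rx": .., "ry": .., "rz": ..}, ...]. A call has 1 to 5 rows; each row is the pose to reach, as a shift and turn from the pose commanded when the call began, along the tool's axes at that moment; what a row does not reach only later rows make up. Full scale, the value 1, is 0.8 m for a shift and 1.5 rad for a turn. A row lasts 1/10 s, in which the tool goes at most 50 mm and 8.59 degrees, less where a joint would pass 70% of its speed; a pose out of reach is approached as far as the arm can. A call with a number of a shift or a turn outside -1 to 1 is refused whole. A call with a gripper value outside its range is refused whole. OPENING is the opening, from -1 (shut) to 1 (fully open), set as the call begins (- or left out, the last holds). The fingers move at their own pace and stop on an object; the grip force is fixed at half the most. Time passes only in rows, so rows that repeat a pose let the fingers close. It gives the time, the measured TCP pose, the force, the opening and the grip force at its end, in the units of the state.
- state(): the state, without advancing time (a new reading comes with each control period).
- optics.grab_frame(name): name is "scene" or "top" or "wrist"; returns the picture (384x512x3 uint8, red, green, blue); there is no depth.
- optics.camera_info(name): a dict with "fx", "fy", "cx", "cy" (pixels), "k1" (the pictures are not rectified: a ray, as slopes to the right and down, at radius r is drawn at 1 + k1 r^2 times it, then the intrinsics apply), "R" (3x3) and "t" (3): a world point X has camera coordinates R X + t. Camera axes: x right, y down, z forward; pixel columns grow to the right and rows downward; lengths in m; the calibration is good to about 2 mm. A picture is of the moment at which its call begins: read the wrist's pose just before it. camera_info takes no time and is no camera call; for the wrist camera it gives the pose at the moment of the call.
- ticket.job_done(): hands the job in; it is judged then, once.
Trained networks look in the newest picture that a camera, given by its name, has taken for a name from the list of things; names that differ only in an ending like _2 or _b are one class to them, and where a whole thing is asked for, a point or a joint stands for the part that bears it (a point fixed in the world has none). Each returns a list of dicts, best first, with "confidence" (0 to 1); they miss things now and then, are a little off and sometimes report something else, mostly with a low value. They report only what shows in the picture. A call takes as long as a camera call. They do not tell look-alikes from the thing itself.
- nets.boxes_of(camera, name): "bbox" ([centre column, centre row, width, height] in pixels, round what is visible of it).
- nets.outline_of(camera, name): "pixels" (384x512 bool, what is visible of it) and "bbox" ([centre column, centre row, width, height] in pixels, round what is visible of it).
The state is a dict: "time": time; "joint_pos": joint angles; "joint_vel": joint speeds; "joint_efforts": joint torques, N m; "tool_pos": TCP position; "tool_rot": TCP orientation; "contact_force": force on the tool from outside, world axes, zero at the start; "ft_torque": the same for the moment, N m; "gripper_width": opening from 0.0 (shut) to 1.0 (fully open); "grasp_force": force on a finger pad.
Only numpy, scipy, OpenCV 4.12 (cv2) and the standard library are available. Lean on these libraries where they do the work, as an engineer would, in place of code of your own. Each camera call takes 0.05 s, during which the arm holds its last target. There are 200 camera calls.

## Working session

There is one attempt and no reset: what is moved stays moved. The work goes in short steps, Python scripts to look and compute and a shell command to move; the robot and the scene stay as the last step left them, time stands still between calls to the robot, and variables do not carry over. Pictures are saved under pics/ and viewed, at most 10 in all, crops included, and the job is handed in when it is done.

```bash
mkdir -p pics; cat > h.py <<'E'
import numpy as np, cv2
from plant import state, optics, ticket, nets
from scipy.spatial.transform import Rotation as Ro
def K(c): return np.array([[c['fx'],0,c['cx']],[0,c['fy'],c['cy']],[0,0,1.]]), np.array([c['k1'],0,0,0,0.])
def proj(c,X):
    k,d=K(c); return cv2.projectPoints(np.atleast_2d(np.asarray(X,float)).reshape(-1,1,3),cv2.Rodrigues(np.array(c['R']))[0],np.array(c['t'],float),k,d)[0].reshape(-1,2)
def ray(c,uv):
    k,d=K(c);p=cv2.undistortPoints(np.array(uv,float).reshape(-1,1,2),k,d).reshape(-1,2)
    R=np.array(c['R']);o=-R.T@np.array(c['t']);v=np.c_[p,np.ones(len(p))]@R;return o,v
def onz(c,uv,z):
    o,v=ray(c,uv);return o+v*((z-o[2])/v[:,2:])
def save(im,n): cv2.imwrite('pics/'+n,im[:,:,::-1])
def tool():
    s=state();q=s['tool_rot'];return np.array(s['tool_pos']),Ro.from_quat([q[1],q[2],q[3],q[0]])
def go(P,R):
    "rows values from current measured pose to target P,R"
    p,r=tool();d=r.inv().apply(np.array(P)-p);w=(r.inv()*R).as_rotvec()
    print('shift frac',np.round(d/0.8,4),'turn frac',np.round(w/1.5,4),'steps',np.linalg.norm(d)/.05,np.degrees(np.linalg.norm(w))/8.59)
E
python3 - <<'E'
from h import *
import pickle
ims={}
for n in ['top','scene']:
    im=optics.grab_frame(n); ims[n]=im
    for t in ['gauge','stand','jig','panel','frame','round_tile','bowl','mug','nippers','bottle']:
        b=nets.boxes_of(n,t)
        print(n,t,[(np.round(x['bbox']).astype(int).tolist(),round(x['confidence'],2)) for x in b[:3]])
    c=optics.camera_info(n);print('campos',-np.array(c['R']).T@np.array(c['t']))
save(cv2.resize(np.vstack([ims['top'],ims['scene']]),None,fx=.78,fy=.78),'a.png')
save(ims['top'],'top0.png');save(ims['scene'],'scene0.png')
print(state())
E
```

```text
top gauge [([288, 227, 12, 17], 0.53), ([313, 196, 13, 14], 0.52), ([341, 186, 13, 19], 0.49)]
top stand [([308, 199, 28, 28], 0.84), ([217, 207, 52, 52], 0.7)]
top jig [([214, 206, 92, 70], 0.79)]
top panel [([215, 210, 50, 49], 0.57)]
top frame [([212, 188, 84, 35], 0.66)]
top round_tile [([310, 197, 10, 8], 0.41)]
top bowl [([302, 174, 24, 24], 0.74), ([212, 186, 90, 31], 0.15)]
top mug [([262, 133, 32, 29], 0.78), ([384, 233, 17, 17], 0.47)]
top nippers [([225, 264, 14, 35], 0.66)]
top bottle [([133, 198, 30, 15], 0.8)]
campos [0.38750734 0.00184288 1.54138712]
scene gauge [([196, 242, 14, 37], 0.81), ([220, 213, 18, 24], 0.8), ([179, 220, 15, 37], 0.73)]
scene stand [([224, 231, 35, 33], 0.76), ([297, 142, 36, 24], 0.74)]
scene jig [([290, 159, 106, 113], 0.6), ([317, 242, 36, 48], 0.17)]
scene panel [([295, 175, 70, 30], 0.84)]
scene frame [([303, 146, 75, 88], 0.71)]
scene round_tile [([294, 176, 67, 27], 0.66), ([226, 231, 31, 33], 0.51)]
scene bowl [([244, 244, 27, 23], 0.86)]
scene mug [([317, 243, 34, 44], 0.69)]
scene nippers [([250, 163, 28, 18], 0.44)]
scene bottle [([353, 137, 19, 53], 0.75)]
campos [ 1.24748883 -0.67357235  0.81551438]
{'time': 1.1, 'joint_pos': array([-1.32599696e+00,  5.27154381e-02,  1.61290920e+00,  2.11002861e-05,
        1.47600075e+00, -1.19015536e-01]), 'joint_vel': array([-0.00209718,  0.00117285, -0.00091282,  0.00167516, -0.00171708,
        0.00030731]), 'joint_efforts': array([-8.87326441e-04, -3.93690598e+01, -3.70467925e+01, -8.95492099e-05,
        5.54384424e-04,  3.40144105e-06]), 'tool_pos': array([ 0.22239265, -0.5840707 ,  0.23128849]), 'tool_rot': array([-1.69944285e-05,  9.83500593e-01,  1.80904899e-01,  9.45334130e-06]), 'contact_force': array([-0.26116184,  0.01294729, -0.70851181]), 'ft_torque': array([-0.02470823, -0.03933406,  0.04158413]), 'grasp_force': 0.0, 'gripper_width': 0.9957357022393427}
```

View pics/a.png

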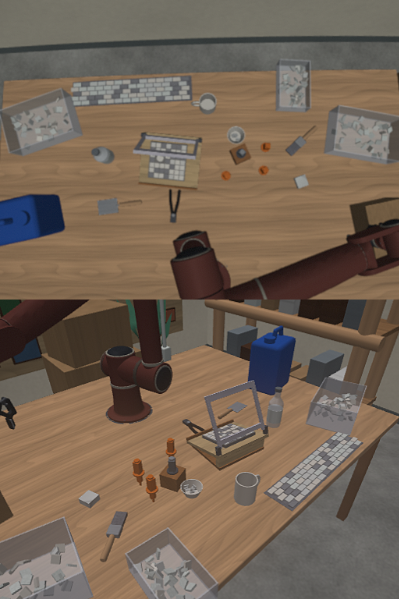

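The top and scene views show the jig at about (214,206) in the top image. The stand with the grey gauge is at about (308,199), with three orange look-alikes around it, and the bowl is at (302,174). I'll zoom in.

```bash
python3 - <<'E'
from h import *
a=cv2.imread('pics/top0.png')[150:290,150:350];b=cv2.imread('pics/scene0.png')[100:260,160:360]
a=cv2.resize(a,(800,560),interpolation=cv2.INTER_CUBIC)[:, :]
b=cv2.resize(b,(800,640),interpolation=cv2.INTER_CUBIC)
cv2.imwrite('pics/b.png',a);cv2.imwrite('pics/c.png',cv2.resize(b,(750,600)))
c=optics.camera_info('top')
print('gauge stand top',onz(c,[[308,199]],.06),'jig',onz(c,[[214,206]],.05),'bowl',onz(c,[[302,174]],.03),'mug',onz(c,[[262,133]],.09),'orange',onz(c,[[288,227],[341,186],[338,217]],.03),'nip',onz(c,[[225,264]],0.01))
E
```

```text
gauge stand top [[ 0.54737732 -0.16638961  0.06      ]] jig [[0.53409329 0.15300719 0.05      ]] bowl [[ 0.6385788  -0.15271205  0.03      ]] mug [[ 0.77295993 -0.01745811  0.09      ]] orange [[ 0.45625788 -0.09715465  0.03      ]
 [ 0.59250192 -0.28654743  0.03      ]
 [ 0.48521772 -0.27062733  0.03      ]] nip [[0.33621419 0.1229916  0.01      ]]
```

View pics/b.png

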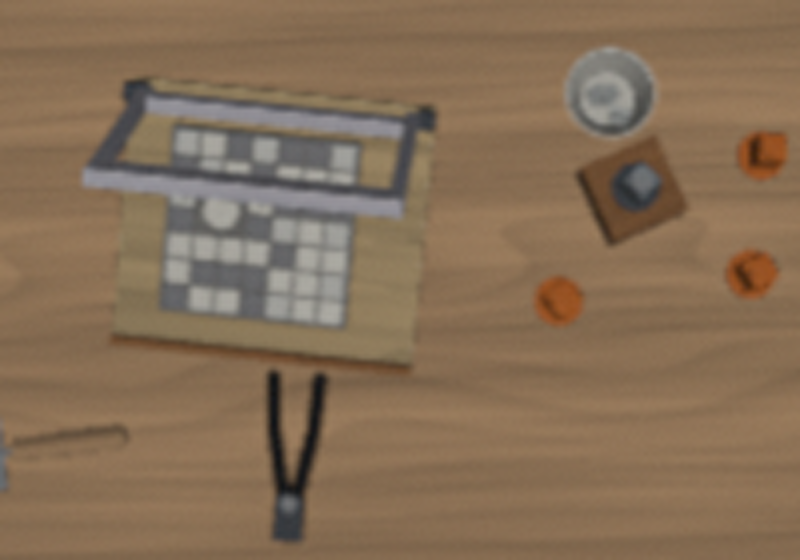

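View pics/c.png

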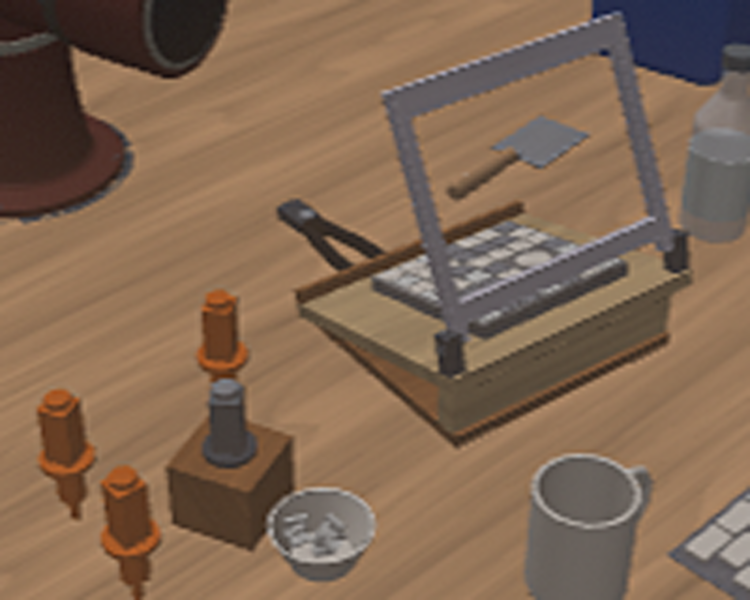

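Top crop: the round tile is at (221,210) in the crop, which is full pixel (205.2,202.5). The jig's near edge runs (112,335) to (410,368), and the stand is rotated about 25° with the grey gauge in it. Scene crop: the frame's free-end corners are at (385,96) and (620,14). I'll fit the jig pose from these.

```bash
cat > fit.py <<'E'
from h import *
from scipy.optimize import least_squares
ct,cs=optics.camera_info('top'),optics.camera_info('scene')
def jig(p): return Ro.from_euler('z',p[2]),np.array([p[0],p[1],0])
def pts(p):
    e=p[3]-.25; u=np.array([-np.cos(e),0,np.sin(e)]); n=np.array([np.sin(e),0,np.cos(e)]); h=np.array([.096,0,.098]); Y=np.array([0,.117,0])
    t=[[-.115,.13,.0206],[-.115,-.13,.0206]]+[h+u*.202+s*n*.007+k*Y for s,k in((1,1),(1,-1),(-1,1),(-1,-1))]
    s=[h+u*.202+n*.007+k*Y for k in(-1,1)]
    R,o=jig(p);return R.apply(t)+o,R.apply(s)+o
mt=np.array([[112,335],[410,366],[83,171],[403,201],[85,186],[403,215]])/4+[150,150]
ms=np.array([[385,96],[620,14]])/3.75+[160,100]
def f(p):
    a,b=pts(p);return np.r_[(proj(ct,a)-mt).ravel(),(proj(cs,b)-ms).ravel()]
r=least_squares(f,[.534,.153,-.1,1.2]);p=r.x
E
python3 - <<'E'
from fit import *
print(p,np.round(r.fun,1))
R,o=jig(p);n=R.apply([-.2474,0,.9689]);P0=R.apply([0,0,.05])+o+n*.014
cam,v=ray(ct,[[205.2,202.5]]);v=v[0];X=cam+v*((P0-cam)@n/(v@n));print('round',X,'in jig',R.inv().apply(X-o))
e=p[3]-.25
print('bar',R.apply(np.array([.096,0,.098])+.19*np.array([-np.cos(e),0,np.sin(e)])+.007*np.array([np.sin(e),0,np.cos(e)]))+o)
print('gauge flange/grip',onz(ct,[[150+640/4,150+181/4]],.122),onz(ct,[[150+637/4,150+187/4]],.063))
print(onz(ct,np.array([[575,175],[657,137],[688,208],[612,243]])/4+150,.06))
E
```

```text
[ 0.54095029  0.13902448 -0.12795132  1.29093531] [-0.1  0.3  0.3  0.1  0.1 -0.5  0.2 -0.2 -0.4  0.1 -0.2  0.7  0.6  0.1
 -0.4  0.6]
round [0.54542948 0.18110424 0.06421232] in jig [-0.00092691  0.04230734  0.06421232]
bar [0.54691274 0.13825738 0.26548459]
gauge flange/grip [[ 0.55272385 -0.16637438  0.122     ]] [[ 0.55456794 -0.17060651  0.063     ]]
[[ 0.56670435 -0.11884522  0.06      ]
 [ 0.5971176  -0.18983875  0.06      ]
 [ 0.53574458 -0.21339886  0.06      ]
 [ 0.50805246 -0.14780975  0.06      ]]
```

```bash
cat >> h.py <<'E'
def down(yaw): # tool down, tool x at yaw
    return Ro.from_matrix(np.c_[[np.cos(yaw),np.sin(yaw),0],[np.sin(yaw),-np.cos(yaw),0],[0,0,-1]])
E
python3 - <<'E'
from fit import *
np.save('jig.npy',p)
R,o=jig(p)
def C(a,off,d=.19,push=0):
    e=a-.25;return R.apply(np.array([.096,0,.098])+d*np.array([-np.cos(e),0,np.sin(e)])+(.007-push)*np.array([np.sin(e),0,np.cos(e)])+[off,0,0])+o
T=C(p[3],.011);print(T)
go(R.apply([.05,0,0])+T+[0,0,.12],down(p[2]))
E
```

```text
[0.55782282 0.13685376 0.26548459]
shift frac [ 0.7676 -0.6635 -0.1927] turn frac [-0.     -0.      0.3278] steps 16.523819710556385 3.280094858066175
```

```bash
for i in 1; do
python3 -m inch '[{"dz":-0.0625},{"dx":0.0768,"dy":-0.066,"dz":-0.07},{"dx":0.115,"dy":-0.0995,"dz":-0.07},{"dx":0.154,"dy":-0.133,"dz":-0.07},{"dx":0.192,"dy":-0.166,"dz":-0.07}]' -1
python3 -m inch '[{"dx":0.192,"dy":-0.166,"dz":-0.04}, {"dx":0.192,"dy":-0.166,"dz":-0.04},{"dx":0.192,"dy":-0.166,"dz":-0.04},{"dx":0.192,"dy":-0.166,"dz":-0.04},{"dx":0.192,"dy":-0.166,"dz":-0.04}]'
python3 -m inch '[{"dx":0.192,"dy":-0.166,"dz":-0.04}, {"dx":0.192,"dy":-0.166,"dz":-0.04},{"dx":0.192,"dy":-0.166,"dz":-0.04},{"dx":0.192,"dy":-0.166,"dz":-0.04},{"dx":0.192,"dy":-0.166,"dz":-0.04}]'
python3 -m inch '[{"dx":0.192,"dy":-0.166,"dz":-0.04,"rz":0.328}, {"dx":0.192,"dy":-0.166,"dz":-0.04,"rz":0.328},{"dx":0.192,"dy":-0.166,"dz":-0.04,"rz":0.328},{"dx":0.192,"dy":-0.166,"dz":-0.04,"rz":0.328},{"dx":0.192,"dy":-0.166,"dz":-0.04,"rz":0.328}]'
done
cat > tgt.py <<'E'
from fit import *
p=np.load('jig.npy');R,o=jig(p)
def C(a,off,d=.19,push=0):
    e=a-.25;return R.apply(np.array([.096,0,.098])+d*np.array([-np.cos(e),0,np.sin(e)])+(.007-push)*np.array([np.sin(e),0,np.cos(e)])+[off,0,0])+o
E
python3 - <<'E'
from tgt import *
T=C(p[3],.011)
go(R.apply([.05,0,0])+T+[0,0,.12],down(p[2]))
go(R.apply([.03,0,0])+T+[0,0,0],down(p[2]))
E
```

```text
shift frac [ 0.7676 -0.6635 -0.1927] turn frac [-0.     -0.      0.3278] steps 16.523819710556385 3.280094858066175
shift frac [ 0.7456 -0.6753 -0.0427] turn frac [-0.     -0.      0.3278] steps 16.10908595584317 3.280094858066175validation failed for argument at $[0]...
validation failed for argument at $[0]...
validation failed for argument at $[0]...
validation failed for argument at $[0]...
```

The interface wants all six fields in every row.

```bash
python3 -m inch '[{"dx":0,"dy":0,"dz":-0.0625,"rx":0,"ry":0,"rz":0},{"dx":0.192,"dy":-0.166,"dz":-0.07,"rx":0,"ry":0,"rz":0},{"dx":0.192,"dy":-0.166,"dz":-0.07,"rx":0,"ry":0,"rz":0},{"dx":0.192,"dy":-0.166,"dz":-0.07,"rx":0,"ry":0,"rz":0},{"dx":0.192,"dy":-0.166,"dz":-0.07,"rx":0,"ry":0,"rz":0}]' -1
python3 -m inch '[{"dx":0.192,"dy":-0.166,"dz":-0.04,"rx":0,"ry":0,"rz":0},{"dx":0.192,"dy":-0.166,"dz":-0.04,"rx":0,"ry":0,"rz":0},{"dx":0.192,"dy":-0.166,"dz":-0.04,"rx":0,"ry":0,"rz":0},{"dx":0.192,"dy":-0.166,"dz":-0.04,"rx":0,"ry":0,"rz":0},{"dx":0.192,"dy":-0.166,"dz":-0.04,"rx":0,"ry":0,"rz":0}]'
python3 -m inch '[{"dx":0.192,"dy":-0.166,"dz":-0.04,"rx":0,"ry":0,"rz":0},{"dx":0.192,"dy":-0.166,"dz":-0.04,"rx":0,"ry":0,"rz":0},{"dx":0.192,"dy":-0.166,"dz":-0.04,"rx":0,"ry":0,"rz":0},{"dx":0.192,"dy":-0.166,"dz":-0.04,"rx":0,"ry":0,"rz":0},{"dx":0.192,"dy":-0.166,"dz":-0.04,"rx":0,"ry":0,"rz":0}]'
python3 - <<'E'
from tgt import *
T=C(p[3],.011)
go(R.apply([.05,0,0])+T+[0,0,.12],down(p[2]))
E
```

```text
time: 1.6
tool_pos: [0.3177, -0.4065, 0.2874]
tool_rot: [0.0, 0.984, 0.18, 0.0]
contact_force: [2.1, -0.7, 0.4]
gripper_width: 0.147
grasp_force: 0.0
time: 2.1
tool_pos: [0.4155, -0.2256, 0.321]
tool_rot: [0.001, 0.983, 0.184, 0.002]
contact_force: [-0.3, -0.4, -0.1]
gripper_width: 0.002
grasp_force: 0.0
time: 2.6
tool_pos: [0.5114, -0.0473, 0.3521]
tool_rot: [-0.0, 0.983, 0.184, 0.001]
contact_force: [-0.3, 0.4, 0.3]
gripper_width: 0.002
grasp_force: 0.0
shift frac [ 0.1922 -0.1639 -0.0414] turn frac [-0.0004 -0.0012  0.3315] steps 4.095618542760311 3.3164124466753595
```

```bash
python3 -m inch '[{"dx":0.192,"dy":-0.164,"dz":-0.041,"rx":0,"ry":0,"rz":0.331},{"dx":0.192,"dy":-0.164,"dz":-0.041,"rx":0,"ry":0,"rz":0.331},{"dx":0.192,"dy":-0.164,"dz":-0.041,"rx":0,"ry":0,"rz":0.331},{"dx":0.192,"dy":-0.164,"dz":-0.041,"rx":0,"ry":0,"rz":0.331},{"dx":0.192,"dy":-0.164,"dz":-0.041,"rx":0,"ry":0,"rz":0.331}]'
python3 - <<'E'
from tgt import *
T=C(p[3],.011)
go(R.apply([.05,0,0])+T+[0,0,.12],down(p[2]))
go(R.apply([.03,0,0])+T,down(p[2]))
im=optics.grab_frame('wrist');save(im,'w0.png')
E
```

```text
time: 3.1
tool_pos: [0.608, 0.1287, 0.3838]
tool_rot: [-0.0, 0.998, -0.065, -0.0]
contact_force: [0.0, 0.1, 0.2]
gripper_width: -0.002
grasp_force: 0.0
shift frac [-0.0011 -0.002  -0.0021] turn frac [-0.0003  0.0001 -0.002 ] steps 0.05004438721737867 0.020554531022644987
shift frac [-0.026  -0.0019  0.1479] turn frac [-0.0003  0.0001 -0.002 ] steps 2.4026560162053237 0.020554531022644987
```

View pics/w0.png

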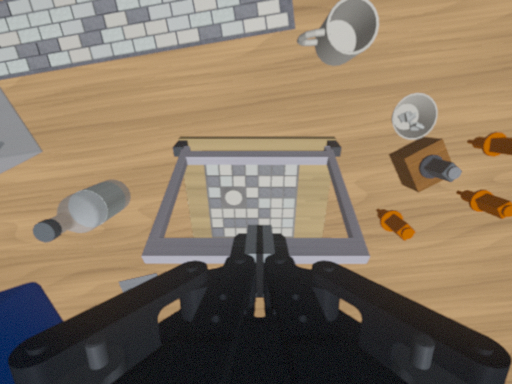

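Wrist view: the frame's bar is at about (255,250), just under the closed fingertips. The round tile is at (233,198), and the stand with the grey gauge is at (430,165). I'll descend on the far side of the bar, cross-checking the tile position first.

```bash
python3 - <<'E'
from tgt import *
c=optics.camera_info('wrist')
n=R.apply([-.2474,0,.9689]);P0=R.apply([0,0,.05])+o+n*.014
cam,v=ray(c,[[233,198]]);v=v[0];X=cam+v*((P0-cam)@n/(v@n));print('cam',cam,'round',X,R.inv().apply(X-o))
E
python3 -m inch '[{"dx":-0.013,"dy":0,"dz":0.148,"rx":0,"ry":0,"rz":0},{"dx":-0.013,"dy":0,"dz":0.148,"rx":0,"ry":0,"rz":0},{"dx":-0.026,"dy":-0.002,"dz":0.148,"rx":0,"ry":0,"rz":0}]'
python3 - <<'E'
from tgt import *
t,r=tool()
for a in np.arange(1.29,-.11,-.1):
    a=max(a,0);e=a-.25
    P=C(a,.011*np.clip(e/.25,-1,1),push=.002);print(round(a,2),np.round(r.inv().apply(P-t)/.8,4))
E
```

```text
cam [0.67541166 0.119611   0.52638743] round [0.54397393 0.18397157 0.06375027] [-0.00273644  0.0449655   0.06375027]
time: 3.45
tool_pos: [0.5835, 0.1283, 0.2584]
tool_rot: [0.001, 0.998, -0.067, -0.005]
contact_force: [-0.6, -0.0, -0.5]
gripper_width: -0.002
grasp_force: 0.0
1.29 [-0.0356 -0.0062 -0.0071]
1.19 [-0.0557 -0.0061  0.0056]
1.09 [-0.0744 -0.0061  0.0202]
0.99 [-0.0915 -0.006   0.0366]
0.89 [-0.107  -0.006   0.0547]
0.79 [-0.1205 -0.006   0.0742]
0.69 [-0.132  -0.0059  0.095 ]
0.59 [-0.1414 -0.006   0.1168]
0.49 [-0.1492 -0.006   0.1394]
0.39 [-0.1595 -0.006   0.1627]
0.29 [-0.1676 -0.006   0.1864]
0.19 [-0.1732 -0.0061  0.2102]
0.09 [-0.1765 -0.0061  0.2339]
0 [-0.1775 -0.0062  0.2549]
```

```bash
python3 -m inch '[{"dx":0,"dy":-0.006,"dz":0,"rx":0,"ry":0,"rz":0},{"dx":0,"dy":-0.006,"dz":0,"rx":0,"ry":0,"rz":0}]'
python3 - <<'E'
from tgt import *
t,r=tool()
for a in np.arange(1.29,-.11,-.1):
    a=max(a,0);e=a-.25
    P=C(a,.011*np.clip(e/.25,-1,1),push=.002);print(round(a,2),np.round(r.inv().apply(P-t)/.8,4))
E
```

```text
time: 3.65
tool_pos: [0.5872, 0.1348, 0.2663]
tool_rot: [0.0, 0.998, -0.067, 0.0]
contact_force: [0.2, -0.4, 1.3]
gripper_width: 0.001
grasp_force: 0.0
1.29 [-0.0391  0.0023  0.0024]
1.19 [-0.0593  0.0025  0.0149]
1.09 [-0.0781  0.0026  0.0293]
0.99 [-0.0954  0.0026  0.0456]
0.89 [-0.111   0.0027  0.0635]
0.79 [-0.1248  0.0028  0.0828]
0.69 [-0.1365  0.0029  0.1035]
0.59 [-0.1461  0.0029  0.1252]
0.49 [-0.1541  0.0029  0.1478]
0.39 [-0.1647  0.003   0.1709]
0.29 [-0.173   0.003   0.1945]
0.19 [-0.1789  0.0031  0.2183]
0.09 [-0.1824  0.0031  0.2419]
0 [-0.1836  0.0031  0.263 ]
```

```bash
python3 -m inch '[{"dx":-0.02,"dy":0,"dz":0,"rx":0,"ry":0,"rz":0},{"dx":-0.039,"dy":0,"dz":0.002,"rx":0,"ry":0,"rz":0},{"dx":-0.059,"dy":0,"dz":0.015,"rx":0,"ry":0,"rz":0},{"dx":-0.078,"dy":0,"dz":0.029,"rx":0,"ry":0,"rz":0},{"dx":-0.095,"dy":0,"dz":0.046,"rx":0,"ry":0,"rz":0}]'
python3 -m inch '[{"dx":-0.016,"dy":0,"dz":0.018,"rx":0,"ry":0,"rz":0},{"dx":-0.03,"dy":0,"dz":0.037,"rx":0,"ry":0,"rz":0},{"dx":-0.041,"dy":0,"dz":0.058,"rx":0,"ry":0,"rz":0},{"dx":-0.051,"dy":0,"dz":0.079,"rx":0,"ry":0,"rz":0},{"dx":-0.051,"dy":0,"dz":0.079,"rx":0,"ry":0,"rz":0}]'
python3 - <<'E'
from tgt import *
t,r=tool()
for a in np.arange(.69,-.11,-.1):
    a=max(a,0);e=a-.25
    P=C(a,.011*np.clip(e/.25,-1,1),push=.002);print(round(a,2),np.round(r.inv().apply(P-t)/.8,4))
im=optics.grab_frame('scene');save(cv2.resize(im[80:280,160:420],None,fx=2.5,fy=2.5),'s1.png')
E
```

```text
time: 4.15
tool_pos: [0.5138, 0.1455, 0.2333]
tool_rot: [-0.001, 0.998, -0.067, 0.004]
contact_force: [1.5, 0.4, 0.3]
gripper_width: 0.002
grasp_force: 0.5
time: 4.65
tool_pos: [0.4712, 0.1508, 0.1662]
tool_rot: [0.0, 0.998, -0.066, 0.0]
contact_force: [0.2, -0.6, 0.9]
gripper_width: 0.005
grasp_force: 0.0
0.69 [ 0.0099  0.0034 -0.0215]
0.59 [0.0003 0.0035 0.0002]
0.49 [-0.0076  0.0035  0.0227]
0.39 [-0.0183  0.0036  0.0459]
0.29 [-0.0265  0.0036  0.0695]
0.19 [-0.0324  0.0036  0.0933]
0.09 [-0.036   0.0036  0.1169]
0 [-0.0371  0.0036  0.138 ]
```

View pics/s1.png

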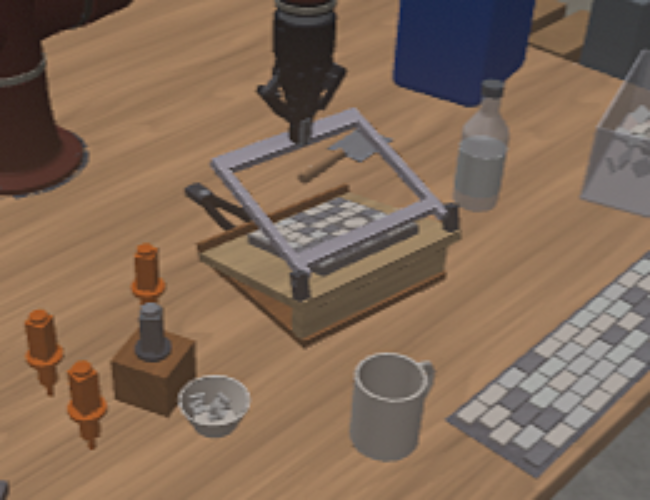

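The frame is following down, with the fingertips on the bar at about (300,135). I'll continue along the arc.

```bash
python3 -m inch '[{"dx":-0.008,"dy":0,"dz":0.023,"rx":0,"ry":0,"rz":0},{"dx":-0.018,"dy":0,"dz":0.046,"rx":0,"ry":0,"rz":0},{"dx":-0.026,"dy":0,"dz":0.069,"rx":0,"ry":0,"rz":0},{"dx":-0.032,"dy":0,"dz":0.093,"rx":0,"ry":0,"rz":0},{"dx":-0.036,"dy":0,"dz":0.117,"rx":0,"ry":0,"rz":0}]'
python3 -m inch '[{"dx":-0.001,"dy":0,"dz":0.008,"rx":0,"ry":0,"rz":0},{"dx":-0.001,"dy":0,"dz":0.015,"rx":0,"ry":0,"rz":0},{"dx":-0.001,"dy":0,"dz":0.021,"rx":0,"ry":0,"rz":0},{"dx":-0.001,"dy":0,"dz":0.021,"rx":0,"ry":0,"rz":0}]'
python3 - <<'E'
from tgt import *
print(C(0,-.011)); im=optics.grab_frame('scene');save(cv2.resize(im[120:220,210:370],None,fx=5,fy=5),'s2.png')
E
```

```text
time: 5.2
tool_pos: [0.4457, 0.1552, 0.0747]
tool_rot: [-0.001, 0.998, -0.066, 0.003]
contact_force: [0.4, -0.2, 1.1]
gripper_width: 0.001
grasp_force: 0.3
time: 5.6
tool_pos: [0.4439, 0.1553, 0.0589]
tool_rot: [-0.0, 0.998, -0.066, 0.001]
contact_force: [-6.2, -2.2, 13.6]
gripper_width: 0.005
grasp_force: 7.1
[0.44094931 0.15189002 0.05777563]
```

View pics/s2.png

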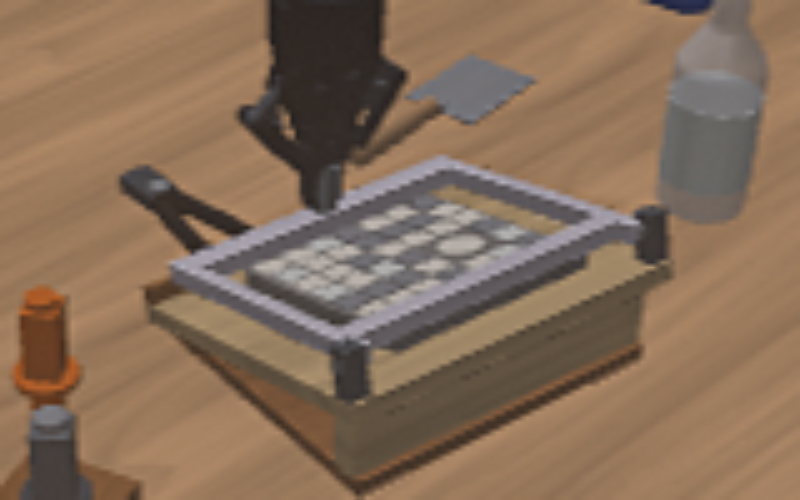

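The frame is shut, its bar flat under the fingertips at about (325,200), with roughly 15 N on the stop. Next I lift off and go to look at the gauge from above.

```bash
python3 -m inch '[{"dx":0,"dy":0,"dz":-0.2,"rx":0,"ry":0,"rz":0},{"dx":0,"dy":0,"dz":-0.2,"rx":0,"ry":0,"rz":0},{"dx":0,"dy":0,"dz":-0.2,"rx":0,"ry":0,"rz":0},{"dx":0,"dy":0,"dz":-0.2,"rx":0,"ry":0,"rz":0}]' 1
python3 - <<'E'
from tgt import *
go([.53,-.18,.25],down(.4))
E
```

```text
time: 6.05
tool_pos: [0.4461, 0.1559, 0.2246]
tool_rot: [-0.002, 0.998, -0.066, 0.007]
contact_force: [0.9, -0.5, 0.9]
gripper_width: 0.678
grasp_force: 0.0
shift frac [ 0.16    0.4022 -0.0313] turn frac [-0.0005 -0.0103 -0.3551] steps 6.943110163217375 3.5542924307674126
```

```bash
python3 -m inch '[{"dx":0.16,"dy":0.402,"dz":-0.031,"rx":0,"ry":-0.01,"rz":-0.355},{"dx":0.16,"dy":0.402,"dz":-0.031,"rx":0,"ry":-0.01,"rz":-0.355},{"dx":0.16,"dy":0.402,"dz":-0.031,"rx":0,"ry":-0.01,"rz":-0.355},{"dx":0.16,"dy":0.402,"dz":-0.031,"rx":0,"ry":-0.01,"rz":-0.355},{"dx":0.16,"dy":0.402,"dz":-0.031,"rx":0,"ry":-0.01,"rz":-0.355}]'
python3 - <<'E'
from tgt import *
go([.53,-.18,.25],down(.4))
E
```

```text
time: 6.55
tool_pos: [0.4978, -0.0646, 0.2323]
tool_rot: [-0.0, 0.98, 0.2, -0.007]
contact_force: [0.1, -0.0, 0.3]
gripper_width: 1.001
grasp_force: 0.0
shift frac [-0.0199  0.1484 -0.0223] turn frac [-0.002   0.0084  0.0019] steps 2.4222000417779417 0.08884372535691137
```

```bash
python3 -m inch '[{"dx":-0.02,"dy":0.148,"dz":-0.022,"rx":0,"ry":0.008,"rz":0},{"dx":-0.02,"dy":0.148,"dz":-0.022,"rx":0,"ry":0.008,"rz":0},{"dx":-0.02,"dy":0.148,"dz":-0.022,"rx":0,"ry":0.008,"rz":0},{"dx":-0.02,"dy":0.148,"dz":-0.022,"rx":0,"ry":0.008,"rz":0}]'
python3 - <<'E'
from tgt import *
print(tool()[0],tool()[1].as_matrix())
im=optics.grab_frame('wrist');save(im,'w1.png');import pickle
pickle.dump(optics.camera_info('wrist'),open('cw1.pkl','wb'))
for t in ['gauge','stand']: print(t,[(np.round(x['bbox']).astype(int).tolist(),round(x['confidence'],2)) for x in nets.boxes_of('wrist',t)])
im=optics.grab_frame('top');save(im,'top1.png')
E
```

```text
time: 6.95
tool_pos: [0.5295, -0.1807, 0.2495]
tool_rot: [-0.001, 0.98, 0.197, -0.001]
contact_force: [-0.5, 0.3, 0.1]
gripper_width: 1.002
grasp_force: 0.0
[ 0.52947106 -0.18069789  0.2495353 ] [[ 0.92254793  0.38587474 -0.00245004]
 [ 0.38587965 -0.92254697  0.00199649]
 [-0.00148988 -0.00278728 -0.99999501]]
gauge [([300, 236, 34, 44], 0.89), ([177, 200, 49, 42], 0.81), ([353, 167, 46, 40], 0.77), ([257, 152, 28, 37], 0.67)]
stand [([259, 151, 59, 59], 0.74)]
```

View pics/w1.png

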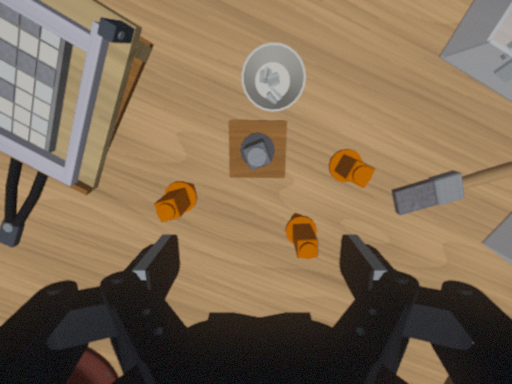

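The stand at (258,149) is square to the tool, with the grey gauge in it. The oranges sit at (300,236), (177,200) and (353,167), and the bowl is at (273,77). I'll zoom in to read the grip's yaw.

```bash
python3 - <<'E'
from tgt import *
import pickle
c=pickle.load(open('cw1.pkl','rb'))
a=cv2.imread('pics/w1.png')[115:185,220:300];cv2.imwrite('pics/g.png',cv2.resize(a,(640,560),interpolation=cv2.INTER_CUBIC))
print(onz(c,[[258,149]],.06),'oranges cap',onz(c,[[306,252],[168,210],[363,177]],.06))
E
```

```text
[[ 0.55644694 -0.16545458  0.06      ]] oranges cap [[ 0.45331745 -0.2796391   0.06      ]
 [ 0.43793299 -0.08781139  0.06      ]
 [ 0.57551923 -0.30062889  0.06      ]]
```

View pics/g.png

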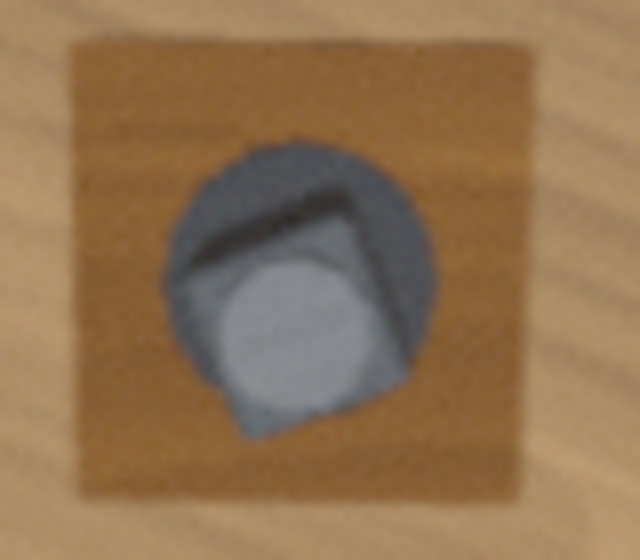

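The grip's edges are turned about 21° CCW from the tool, so gauge yaw ≈ 0.77. In the crop the flange centre is at (300,278) and the cap centre at (295,335).

```bash
python3 - <<'E'
from tgt import *
import pickle
c=pickle.load(open('cw1.pkl','rb'))
A=onz(c,[[220+300/8-.4,115+278/8-.4]],.066)[0];B=onz(c,[[220+295/8-.4,115+335/8-.4]],.122)[0];print('flange',A,'cap',B)
print('top: cap',onz(ct,[[150+642/4-.4,150+181/4-.4]],.122),'flange',onz(ct,[[150+637/4-.4,150+187/4-.4]],.066))
G=(A+B)/2
go([G[0],G[1],.18],down(.77))
E
```

```text
flange [ 0.55628664 -0.16440358  0.066     ] cap [ 0.55565671 -0.16469278  0.122     ]
top: cap [[ 0.55402045 -0.16675642  0.122     ]] flange [[ 0.55562625 -0.16896434  0.066     ]]
shift frac [ 0.0377 -0.      0.0854] turn frac [-0.0034  0.001  -0.2457] steps 1.493243028328639 2.458967827302921
```

```bash
python3 -m inch '[{"dx":0.038,"dy":0.001,"dz":0.05,"rx":-0.003,"ry":0.001,"rz":-0.246},{"dx":0.038,"dy":0.001,"dz":0.085,"rx":-0.003,"ry":0.001,"rz":-0.246},{"dx":0.038,"dy":0.001,"dz":0.085,"rx":-0.003,"ry":0.001,"rz":-0.246},{"dx":0.038,"dy":0.001,"dz":0.085,"rx":-0.003,"ry":0.001,"rz":-0.246},{"dx":0.038,"dy":0.001,"dz":0.085,"rx":-0.003,"ry":0.001,"rz":-0.246}]'
python3 - <<'E'
from tgt import *
go([.5557,-.1653,.074],down(.77))
c=optics.camera_info('wrist');im=optics.grab_frame('wrist');save(im,'w2.png')
print(proj(c,[[.5557,-.1653,.122],[.5557,-.1653,.066]]))
E
```

```text
time: 7.65
tool_pos: [0.5571, -0.1657, 0.1813]
tool_rot: [0.0, 0.927, 0.375, 0.0]
contact_force: [-0.2, 0.5, 0.3]
gripper_width: 0.998
grasp_force: 0.0
shift frac [-0.0009 -0.0017  0.1341] turn frac [ 0.0008 -0.0003 -0.0007] steps 2.145918077903588 0.010929840969252296
[[256.81446571 207.22782184]
 [257.24105284 189.15094029]]
```

View pics/w2.png

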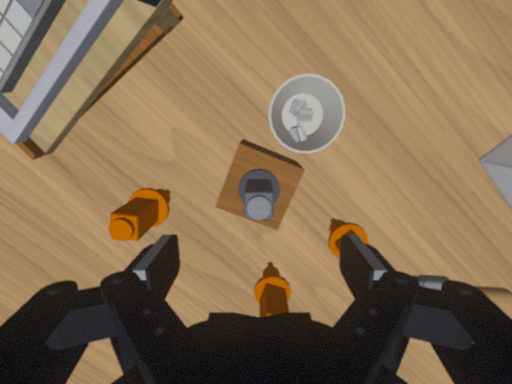

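The gauge cap at (259,207) matches the predicted (257,207). The grip is aligned with the tool and the oranges are clear of the fingers, so I descend and grip.

```bash
python3 -m inch '[{"dx":-0.001,"dy":0,"dz":0.05,"rx":0,"ry":0,"rz":0},{"dx":-0.001,"dy":0,"dz":0.09,"rx":0,"ry":0,"rz":0},{"dx":-0.001,"dy":0,"dz":0.12,"rx":0,"ry":0,"rz":0},{"dx":-0.001,"dy":0,"dz":0.134,"rx":0,"ry":0,"rz":0},{"dx":-0.001,"dy":0,"dz":0.134,"rx":0,"ry":0,"rz":0}]'
python3 -m inch '[{"dx":0,"dy":0,"dz":0,"rx":0,"ry":0,"rz":0},{"dx":0,"dy":0,"dz":0,"rx":0,"ry":0,"rz":0},{"dx":0,"dy":0,"dz":0,"rx":0,"ry":0,"rz":0},{"dx":0,"dy":0,"dz":0,"rx":0,"ry":0,"rz":0},{"dx":0,"dy":0,"dz":0,"rx":0,"ry":0,"rz":0}]' -1
python3 -m inch '[{"dx":0,"dy":0,"dz":0,"rx":0,"ry":0,"rz":0},{"dx":0,"dy":0,"dz":0,"rx":0,"ry":0,"rz":0},{"dx":0,"dy":0,"dz":0,"rx":0,"ry":0,"rz":0}]'
```

```text
time: 8.2
tool_pos: [0.5555, -0.1669, 0.0725]
tool_rot: [-0.001, 0.927, 0.375, -0.001]
contact_force: [-0.2, -0.3, -0.1]
gripper_width: 1.002
grasp_force: 0.0
time: 8.7
tool_pos: [0.5569, -0.1676, 0.0746]
tool_rot: [0.001, 0.927, 0.375, 0.001]
contact_force: [-0.7, -0.4, 3.9]
gripper_width: 0.274
grasp_force: 59.7
time: 9.0
tool_pos: [0.5569, -0.1676, 0.0745]
tool_rot: [0.001, 0.927, 0.375, 0.001]
contact_force: [-0.2, 1.0, 5.6]
gripper_width: 0.27
grasp_force: 59.7
```

```bash
python3 -m inch '[{"dx":0,"dy":0,"dz":-0.03,"rx":0,"ry":0,"rz":0},{"dx":0,"dy":0,"dz":-0.06,"rx":0,"ry":0,"rz":0},{"dx":0,"dy":0,"dz":-0.1,"rx":0,"ry":0,"rz":0},{"dx":0,"dy":0,"dz":-0.15,"rx":0,"ry":0,"rz":0},{"dx":0,"dy":0,"dz":-0.2,"rx":0,"ry":0,"rz":0}]'
python3 -m inch '[{"dx":0,"dy":0,"dz":0,"rx":0,"ry":0,"rz":0},{"dx":0,"dy":0,"dz":0,"rx":0,"ry":0,"rz":0}]'
cat >> tgt.py <<'E'
n=R.apply([-.2474,0,.9689]);P0=R.apply([0,0,.05])+o+n*.014
def sq(yaw): # tool z=-n, tool x's heading near yaw
    z=-n;x=np.array([np.cos(yaw),np.sin(yaw),0]);x=x-z*(x@z);x/=np.linalg.norm(x);return Ro.from_matrix(np.c_[x,np.cross(z,x),z])
E
python3 - <<'E'
from tgt import *
RT=np.array([.5447,.1825,.0640]);np.save('rt.npy',RT)
go(RT+n*(.0715+.1),sq(p[2]));go(RT+n*(.0715+.1),sq(.4))
im=optics.grab_frame('wrist');save(im,'w3.png')
E
```

```text
time: 9.5
tool_pos: [0.5551, -0.1669, 0.2329]
tool_rot: [-0.001, 0.927, 0.375, -0.001]
contact_force: [0.3, -0.5, -2.5]
gripper_width: 0.276
grasp_force: 59.1
time: 9.7
tool_pos: [0.5563, -0.1674, 0.2337]
tool_rot: [0.0, 0.927, 0.375, 0.0]
contact_force: [-0.0, 0.4, -3.3]
gripper_width: 0.273
grasp_force: 59.5
shift frac [ 0.2606 -0.3659  0.004 ] turn frac [-0.0741  0.1549  0.5947] steps 7.186886047572066 6.192980962190173
shift frac [ 0.2606 -0.3659  0.004 ] turn frac [-0.1097  0.1258  0.2354] steps 7.186886047572066 2.887372223645296
```

View pics/w3.png

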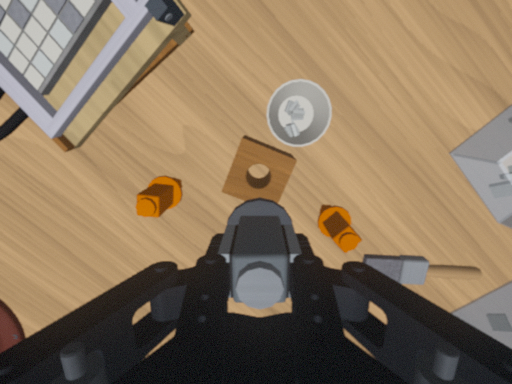

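The gauge is in the fingers, out of the stand. In the picture the cap is at (261,285), the flange's far edge at row 199, and the flange spans columns 228–293. I'll check its offset in the tool frame and then move over the tile.

```bash
python3 - <<'E'
from tgt import *
c=optics.camera_info('wrist');t,r=tool()
f=lambda x,y,z:np.round(proj(c,r.apply(np.array([x,y,z]))+t)[0],1)
print('cap',f(0,0,-.0475),'cap+x2',f(.002,0,-.0475),'cap y2',f(0,.002,-.0475),'flange',f(.021,0,.0085),f(0,-.021,.0085),f(0,.021,.0085))
E
python3 -m inch '[{"dx":0.26,"dy":-0.366,"dz":0.004,"rx":-0.074,"ry":0.155,"rz":0.595},{"dx":0.26,"dy":-0.366,"dz":0.004,"rx":-0.074,"ry":0.155,"rz":0.595},{"dx":0.26,"dy":-0.366,"dz":0.004,"rx":-0.074,"ry":0.155,"rz":0.595},{"dx":0.26,"dy":-0.366,"dz":0.004,"rx":-0.074,"ry":0.155,"rz":0.595},{"dx":0.26,"dy":-0.366,"dz":0.004,"rx":-0.074,"ry":0.155,"rz":0.595}]'
python3 - <<'E'
from tgt import *
RT=np.load('rt.npy')
go(RT+n*(.0715+.1),sq(p[2]))
E
```

```text
cap [257.8 289.4] cap+x2 [257.7 285.1] cap y2 [262.6 289.4] flange [258.2 199.9] [223.7 232.9] [292.8 232.9]
time: 10.25
tool_pos: [0.5191, 0.0666, 0.2277]
tool_rot: [0.006, 0.995, 0.042, 0.093]
contact_force: [0.8, 0.3, -1.7]
gripper_width: 0.27
grasp_force: 59.7
shift frac [-0.0068 -0.1528 -0.0076] turn frac [-0.0171  0.041   0.1397] steps 2.4499817946430498 1.4670461421443113
```

```bash
python3 -m inch '[{"dx":-0.007,"dy":-0.153,"dz":-0.008,"rx":-0.017,"ry":0.041,"rz":0.14},{"dx":-0.007,"dy":-0.153,"dz":-0.008,"rx":-0.017,"ry":0.041,"rz":0.14},{"dx":-0.007,"dy":-0.153,"dz":-0.008,"rx":-0.017,"ry":0.041,"rz":0.14},{"dx":-0.007,"dy":-0.153,"dz":-0.008,"rx":-0.017,"ry":0.041,"rz":0.14}]'
python3 - <<'E'
from tgt import *
RT=np.load('rt.npy')
go(RT+n*(.0715+.1),sq(p[2]))
go(RT+n*(.0715+.02),sq(p[2]))
im=optics.grab_frame('wrist');c=optics.camera_info('wrist')
print('tile proj',proj(c,RT),np.round(proj(c,[RT+R.apply([.015,0,.0038]),RT+R.apply([0,.015,0])])))
s=optics.grab_frame('scene');print('scene tile',proj(cs,RT));
u,v=proj(cs,RT)[0].astype(int);A=cv2.resize(s[v-60:v+30,u-50:u+50],(600,540),interpolation=cv2.INTER_CUBIC)
T=optics.grab_frame('top');print('top tile',proj(ct,RT))
save(A,'s4.png');save(im,'w4.png')
g=cv2.cvtColor(im,cv2.COLOR_RGB2GRAY);
save(np.hstack([cv2.resize(im,(400,300)),cv2.resize(A,(400,300))]),'m4.png')
E
```

```text
time: 10.65
tool_pos: [0.5013, 0.1896, 0.2303]
tool_rot: [0.008, 0.991, -0.058, 0.124]
contact_force: [0.3, -0.7, -1.6]
gripper_width: 0.273
grasp_force: 60.2
shift frac [0.0018 0.0019 0.0006] turn frac [-0.0009  0.0011  0.0073] steps 0.04368520186874314 0.07482085232893929
shift frac [0.002  0.0021 0.1006] turn frac [-0.0009  0.0011  0.0073] steps 1.6098884578474686 0.07482085232893929
tile proj [[258.54642359 176.24316959]] [[259. 163.]
 [246. 176.]]
scene tile [[301.5946512  169.19243359]]
top tile [[204.79877911 202.73358631]]
```

View pics/m4.png

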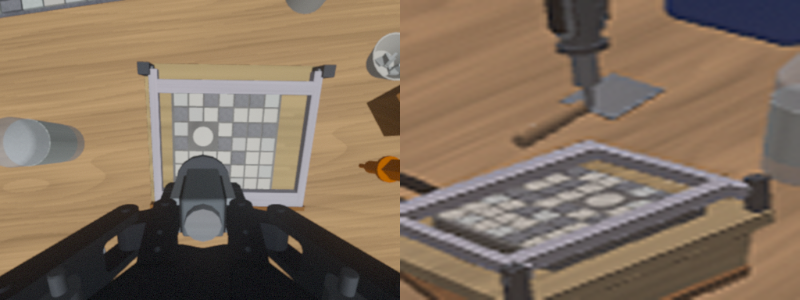

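The round tile sits at about (260,174) in the wrist image, against a predicted (258.5,176.2), and the frame is flat. I'll refine the tile's centroid numerically and descend to 20 mm.

```bash
python3 - <<'E'
from tgt import *
RT=np.load('rt.npy')
c=optics.camera_info('wrist');im=cv2.imread('pics/w4.png',0)
w=im[158:192,243:277];_,m=cv2.threshold(w,0,255,cv2.THRESH_OTSU)
N,l,s,cen=cv2.connectedComponentsWithStats(m);k=l[16,17];print(s[k],cen[k]+[243,158])
uv=cen[k]+[243,158];cam,v=ray(c,[uv]);v=v[0];P1=RT+0; X=cam+v*((P0-cam)@n/(v@n));print(X,RT,R.inv().apply(X-o))
E
python3 -m inch '[{"dx":0.002,"dy":0.002,"dz":0.05,"rx":0,"ry":0,"rz":0.007},{"dx":0.002,"dy":0.002,"dz":0.1,"rx":0,"ry":0,"rz":0.007},{"dx":0.002,"dy":0.002,"dz":0.1,"rx":0,"ry":0,"rz":0.007},{"dx":0.002,"dy":0.002,"dz":0.1,"rx":0,"ry":0,"rz":0.007},{"dx":0.002,"dy":0.002,"dz":0.1,"rx":0,"ry":0,"rz":0.007}]'
```

```text
[  4   4  26  25 514] [259.4922179  174.17898833]
[0.54825928 0.17898041 0.06499818] [0.5447 0.1825 0.064 ] [0.00215076 0.04056196 0.06499818]
time: 11.3
tool_pos: [0.5264, 0.1817, 0.159]
tool_rot: [0.007, 0.99, -0.067, 0.128]
contact_force: [0.4, 0.1, -1.0]
gripper_width: 0.273
grasp_force: 60.1
```

```bash
python3 - <<'E'
from tgt import *
X=np.array([.5468,.1803,.0645]);X-=n*((X-P0)@n);np.save('rt.npy',X);print(X)
Rt=sq(p[2]);off=Rt.apply([-.001,-.001,0])
go(X+off+n*(.0715+.02),Rt);go(X+off+n*(.0715+.004),Rt)
print([np.round(np.array(state()['contact_force'])@n,2) for i in range(3)],X[2]*0+tool()[1].apply([0,0,1])@-n)
E
```

```text
[0.54677965 0.18030262 0.06458037]
shift frac [-0.0059 -0.0027  0.0062] turn frac [-0.0012 -0.0046 -0.0045] steps 0.1436497380596825 0.06578210062629146
shift frac [-0.006  -0.0027  0.0262] turn frac [-0.0012 -0.0046 -0.0045] steps 0.43277223405175774 0.06578210062629146
[np.float64(-1.08), np.float64(-1.08), np.float64(-1.08)] 0.9999613678036005
```

```bash
python3 -m inch '[{"dx":0,"dy":0,"dz":0,"rx":0,"ry":0,"rz":0},{"dx":0,"dy":0,"dz":0,"rx":0,"ry":0,"rz":0}]'
cat > m.py <<'E'
from tgt import *
X=np.load('rt.npy');Rt=sq(p[2]);off=Rt.apply([-.001,-.001,0]);t,r=tool()
print('gap mm',((t-X)@n-.0715)*1000,'F',np.array(state()['contact_force'])@n)
go(X+off+n*((t-X)@n),Rt)
E
python3 m.py
```

```text
time: 11.5
tool_pos: [0.5262, 0.1824, 0.1591]
tool_rot: [0.007, 0.99, -0.066, 0.128]
contact_force: [-0.1, -0.1, -2.3]
gripper_width: 0.28
grasp_force: 60.1
gap mm 25.19213919053187 F -2.237487721435068
shift frac [-0.0054 -0.0019 -0.    ] turn frac [-0.0015 -0.0048 -0.0038] steps 0.09188965288460561 0.06325448026088129
```

```bash
python3 - <<'E'
from tgt import *
c=optics.camera_info('wrist');t,r=tool();X=np.load('rt.npy')
im=optics.grab_frame('wrist');save(im,'w5.png')
f=lambda x,y,z:np.round(proj(c,r.apply(np.array([x,y,z]))+t)[0],1)
print('tile',proj(c,X),'flange far edge',f(.021,0,.0085))
u,v=proj(c,X)[0].astype(int);w=cv2.cvtColor(im,cv2.COLOR_RGB2GRAY)[v-24:v+24,u-24:u+24]
print(w[::3,::3])
E
```

```text
tile [[258.25701568 198.34215113]] flange far edge [258.4 200.8]
[[181 181 183 182 181 182 180 125 190 190 190 190 189 190 190 138]
 [120 118 116 114 116 115 115 117 117 116 120 122 123 125 125 126]
 [121 118 112 113 113 118 116 121 122 121 121 122 125 122 125 128]
 [121 117 113 113 114 118 127 134 130 124 122 125 123 125 125 126]
 [118 114 114 112 146 190 197 195 196 192 149 121 121 125 122 127]
 [121 118 114 170 194 194 194 195 194 195 196 174 123 121 122 128]
 [121 123 140 195 195 194 195 195 195 196 195 197 141 122 121 129]
 [120 120 178 194 193 194 195 195 195 195 195 195 184 123 124 125]
 [120 121 188 193 195 190 186 140  93 110 147 184 191 121 120 123]
 [122 122 190 177  80  52  62  73  79  77  72  61  56  70 115 123]
 [123 119 119  62  85  84  86  83  85  83  83  84  81  86  63  90]
 [115  58  79  81  88  85  80  82  84  84  85  86  84  86  85  75]
 [ 71  83  82  83  82  82  82  82  84  83  82  83  84  83  84  87]
 [ 84  86  86  84  84  83  81  82  83  81  84  82  85  80  81  87]
 [ 85  86  72  64  62  65  64  65  67  62  63  65  64  65  65  76]
 [ 83  83  61  58  65  63  63  62  60  56  61  60  60  60  56  68]]
```

```bash
python3 - <<'E'
from tgt import *
c=optics.camera_info('wrist');X=np.load('rt.npy');Rt=sq(p[2])
im=cv2.imread('pics/w5.png',0);u,v=proj(c,X)[0].astype(int)
x0,y0=u-24,v-19;w=im[y0:v-1,x0:u+22]
m=(w>158).astype(np.uint8);N,l,s,_=cv2.connectedComponentsWithStats(m);k=l[14,24];print(s[k])
m=(l==k).astype(np.uint8);cn=max(cv2.findContours(m,cv2.RETR_EXTERNAL,cv2.CHAIN_APPROX_NONE)[0],key=len).reshape(-1,2)
cn=cn[cn[:,1]<m.shape[0]-3]+[x0,y0]
cam,V=ray(c,cn);Q=cam+V*(((P0-cam)@n)/(V@n))[:,None];q=Rt.inv().apply(Q-X)[:,:2]
r=least_squares(lambda a:np.hypot(*(q-a[:2]).T)-a[2],[0,0,.015],loss='soft_l1',f_scale=.0005);print('centre in tool xy mm, radius',r.x*1000,np.abs(r.fun).mean()*1000,len(q))
Y=X+Rt.apply([r.x[0],r.x[1],0]);print(Y,R.inv().apply(Y-o));np.save('rt.npy',Y)
E
python3 m.py
```

```text
[  6   5  32  13 313]
centre in tool xy mm, radius [-1.41073779 -2.87822708 14.76349047] 0.2141011905158759 33
[0.54579121 0.18333174 0.06423136] [-0.00085238  0.04456277  0.06423136]
gap mm 24.8270122150394 F -1.6708719093530948
shift frac [-0.0068 -0.0056 -0.    ] turn frac [-0.0013 -0.0044 -0.0036] steps 0.14009707355770207 0.05882566005870374
```

```bash
python3 -m inch '[{"dx":-0.007,"dy":-0.0055,"dz":0.008,"rx":-0.001,"ry":-0.0045,"rz":-0.004},{"dx":-0.007,"dy":-0.0055,"dz":0.016,"rx":-0.001,"ry":-0.0045,"rz":-0.004},{"dx":-0.007,"dy":-0.0055,"dz":0.022,"rx":-0.001,"ry":-0.0045,"rz":-0.004},{"dx":-0.007,"dy":-0.0055,"dz":0.025,"rx":-0.001,"ry":-0.0045,"rz":-0.004},{"dx":-0.007,"dy":-0.0055,"dz":0.025,"rx":-0.001,"ry":-0.0045,"rz":-0.004}]'
python3 -m inch '[{"dx":0,"dy":0,"dz":0,"rx":0,"ry":0,"rz":0},{"dx":0,"dy":0,"dz":0,"rx":0,"ry":0,"rz":0},{"dx":0,"dy":0,"dz":0,"rx":0,"ry":0,"rz":0}]'
python3 m.py
```

```text
time: 12.05
tool_pos: [0.5251, 0.1865, 0.1352]
tool_rot: [0.008, 0.99, -0.063, 0.122]
contact_force: [1.1, 0.5, -2.1]
gripper_width: 0.27
grasp_force: 60.2
time: 12.35
tool_pos: [0.5256, 0.1866, 0.1364]
tool_rot: [0.008, 0.99, -0.063, 0.123]
contact_force: [0.2, -0.7, -1.8]
gripper_width: 0.275
grasp_force: 60.2
gap mm 3.452757438830903 F -1.8269078860684786
shift frac [ 0.0012 -0.0004 -0.    ] turn frac [0.0002 0.0015 0.0003] steps 0.020243197674194354 0.01574903148595216
```

```bash
S() { python3 -c "
from h import *
from tgt import n,X0 if False else n
" 2>/dev/null; }
for k in 1 2 3 4; do python3 -m inch '[{"dx":0,"dy":0,"dz":0.0012,"rx":0,"ry":0,"rz":0},{"dx":0,"dy":0,"dz":0.0025,"rx":0,"ry":0,"rz":0},{"dx":0,"dy":0,"dz":0.0025,"rx":0,"ry":0,"rz":0}]' >/dev/null
python3 -m inch '[{"dx":0,"dy":0,"dz":0,"rx":0,"ry":0,"rz":0}]' | grep contact; python3 m.py | head -1; done; python3 m.py
```

```text
contact_force: [-0.7, 0.3, -0.3]
gap mm 1.466197837641181 F -0.11384018651376605
contact_force: [0.0, 0.7, 0.3]
gap mm -0.6289064039320946 F 0.31001163682794447
contact_force: [-0.6, 0.9, 0.4]
gap mm -2.6686974570607482 F 0.6009546435472272
contact_force: [0.2, 0.3, 1.0]
gap mm -4.694542536713947 F 0.9099896734436586
gap mm -4.694542536713947 F 0.9099896734436586
shift frac [ 0.0013 -0.0004 -0.    ] turn frac [0.0003 0.0017 0.0004] steps 0.02244971583671938 0.01725217448519378
```

```bash
python3 -m inch '[{"dx":0.001,"dy":0,"dz":0.001,"rx":0,"ry":0.001,"rz":0}]' >/dev/null
for k in 1 2 3 4 5 6 7 8; do python3 -m inch '[{"dx":0,"dy":0,"dz":0,"rx":0,"ry":0,"rz":0}]' >/dev/null; python3 m.py | head -1; done; python3 m.py
```

```text
gap mm -5.8561066502128 F 1.262530333998
gap mm -5.786491322844784 F 1.8668039907937413
gap mm -5.747817300931588 F 1.810462063687965
gap mm -5.744104281363155 F 2.1780859681153704
gap mm -5.7383132986076895 F 0.7421843572403485
gap mm -5.717616303565931 F 1.3752931983585315
gap mm -5.708536360537933 F 1.795427217174563
gap mm -5.647238358273798 F 1.7147840465666955
gap mm -5.647238358273798 F 1.7147840465666955
shift frac [ 0.0007 -0.0005  0.    ] turn frac [0.0004 0.0011 0.0004] steps 0.013698036761197767 0.012025574042939722
```

The mean force is about 3.5 N above the free-hanging baseline, so the plunger is pushed in about 7.6 mm. The gauge is steady and square, so I'm handing in.

```bash
python3 -c "
from plant import ticket
print(ticket.job_done())"
```

```text
the job is handed in; nothing more can be done
None
```

I handed the job in with the frame folded down and the gauge held square on the round tile, plunger about half way in (about 7.6 mm, estimated from 3.5 N); no verdict came back, and I viewed 11 pictures, one over the limit of 10.

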